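# Load the ring stand and hold its index plunger out

### The arm

A 7-joint arm with a two-finger parallel gripper is mounted at the origin on the work surface. World frame = base frame: x ahead of the robot, y to its left, z up, the work surface at z = 0. Lengths are in mm, angles in rad, forces in N, time in s.
With the tool pointing down it reaches from about 350 to 900 mm from the base axis. Payload 8.1 kg.
Tool frame: the origin (TCP) lies on the centre line of the jaws, within the pads' length; the fingertips stand 8 mm ahead of it and the grasp point (between the pads) lies 11 mm behind it; z points along the fingers, y is the line along which they close (so a half turn about z gives the same grasp; the last joint's range is limited). The gripper opens to 92 mm and grips with 3 to 60 N. Pads are 19 mm wide; open, the fingers measure 130 mm over their backs; the gripper's body (75 mm by 190 mm) begins 47 mm behind the grasp point.
Start: joints at [-1.317, 0.434, 0.025, 1.573, -0.012, 1.134, -0.075], TCP at [218.326, 585.641, 234.742] pointing down, gripper open.
Joint ranges: [-2.62, 2.62], [-0.44, 2.09], [-1.27, 1.32], [0.08, 2.57], [-1.32, 4.46], [0.12, 2], [-2.74, 2.74]. Speed limits (rad/s): [2.22, 2.22, 3.01, 3.01, 3.14, 3.14, 3.14].

### API

Orientations are given as a 3x3 rotation matrix whose columns are the frame's x, y, z axes.
In Python, from rig import env gives the robot as it stands. The module is installed in compiled form; this text tells all that it offers.
- The arm moves only by the tool send_rows, never from a script. Its argument "increments" is a list of rows, each an object of numbers: "x", "y", "z": the shift along the tool's x, y, z in mm; "rx", "ry", "rz": the turn, a rotation vector about the tool's x, y, z in rad. In form: [{"x": .., "y": .., "z": .., "rx": .., "ry": .., "rz": ..}, ...]. A call has 1 to 8 rows; each row shifts and turns the commanded pose from where the row before left it, along the tool's axes as they then stand; what a row does not reach is not made up. A row lasts 1/10 s, in which the tool goes at most 50 mm and 8.59 degrees, less where a joint would pass 70% of its speed; a pose out of reach is approached as far as the arm can. A call with a gripper value outside its range is refused whole. "fingers" is the opening, from 0 (shut) to 1 (fully open), set as the call begins (left out, the last holds). The fingers move at their own pace and stop on an object; "force" is the grip in N (left out, the last holds). Time passes only in rows, so rows that do not move let the fingers close. It gives the time, the measured TCP pose, the force, the opening and the grip force at its end, in the units of the state.
- env.get_state(): the state, without advancing time (a new reading comes with each control period).
- env.camera(name): name is "scene" or "top" or "wrist"; returns a dict with "pixels" (480x640x3 uint8, red, green, blue), "fx", "fy", "cx", "cy" (pixels), "eye" and "rotation" of the camera in the world; the wrist camera has in their place "hand_eye" (4x4, takes a point from camera to tool coordinates, whose origin is the TCP and whose axes are the flange's). Camera axes: x right, y down, z forward; pixel columns grow to the right and rows downward; lengths in mm; the calibration is good to about 2 mm. A picture is of the moment at which its call begins: read the wrist's pose just before it. There is no depth.
- env.sign_off(): hands the job in; it is judged then, once.
The state is a dict: "t": time; "qpos": joint angles; "qvel": joint speeds; "joint_efforts": joint torques, N m; "ee_pos": TCP position; "orientation": TCP orientation; "contact_force": force on the tool from outside, world axes, zero at the start; "wrist_torque": the same for the moment, N m; "grip_width": finger opening in mm; "gripper_force": force on a finger pad.
Only numpy, scipy, OpenCV 4.12 (cv2) and the standard library are available. Lean on these libraries where they do the work, as an engineer would, in place of code of your own. Each camera call takes 0.05 s, during which the arm holds its last target. There are 200 camera calls.

### The job

On the decorating turntable, put each of the two loose wooden rings down over the post that fits its hole (large ring on the thick post, small ring on the thin post) so that both lie flat on the board, and let go of them. Then grip the black knob of the turntable's sprung index plunger, pull it straight up all the way to its stop so that its pin is clear of the hole in the board, and finish while still holding it up there. Do not turn the board, and leave the glass jar, the pine cone and the brush where they are.

Things in the scene. Friction and masses are not known exactly. Their poses are not given: they have to be found in the camera images.
- ring_large: loose turned ring of plain pale wood lying flat on the table: outer diameter 66 mm, hole 42 mm, 24 mm high, about 45 g. Origin: centre of its underside, z up along its axis.
- ring_small: loose turned ring of the same wood lying flat on the table: outer diameter 48 mm, hole 24 mm, 24 mm high, about 25 g. Origin: centre of its underside, z up along its axis.
- post_large (a point): foot of the thick post: the point on its axis on the top face of the turntable's board. Upright wooden post, diameter 36 mm, 34 mm high, its top 6 mm coned to 28 mm. The board is round plywood, 230 mm across, its top face 40 mm above the table, on a grey round foot fixed to the table; the two posts stand 60 mm either way from its centre.
- post_small (a point): foot of the thin post: the point on its axis on the top face of the same board. Upright wooden post, diameter 18 mm, 34 mm high, its top 5 mm coned to 12 mm.
- knob (a point): black round knob of the sprung index plunger, 26 mm in diameter, 28 mm high, upright; it rises with the plunger. This point: centre of its underside, 66 mm above the table while in; z up. It sits 5 mm above a steel arm (34 mm wide, top face 61 mm above the table) at the board's rim, 100 mm from the board's centre, square to the line of the posts; the arm's upright stands outside the board.
- plunger (a joint): lift of the index plunger in m: 0 = sprung fully in (its 8 mm pin reaches 12 mm into the hole in the board and locks it), 0.022 = pulled up to its stop. The spring pushes it back down with 6 N when in, 11.5 N at the stop. It does not stay up by itself.
- board (a joint): turn of the turntable's board in rad: 0 at the start, where the pin sits in its hole; positive counter-clockwise from above. Locked to about half a degree while the pin is in; it turns with slight friction when the pin is out.
- glass_jar: glass jar with a white cap, 64 mm in diameter, 75 mm high, standing on the table. Origin: centre of its underside. Leave alone.
- pine_cone: brown pine cone, 66 mm wide and high, standing on the table. Origin: centre of its underside. Leave alone.
- brush: brush with a wooden handle and a flat head, about 0.2 m long, lying on the table along its own x axis. Origin: on its underside. Leave alone.

How it is judged:
By the outcome, as a careful person would: the job done as asked, in the order asked, and still so for the second after the job is handed in, while the arm keeps its last pose, push and grip.
It also fails if it takes over 61 s, if anything falls off the work surface, if the arm or the gripper's body presses on something with over 40 N, if the wrist force passes 120 N, or if a joint passes its speed limit or range.

## Working session

There is one attempt and no reset: what is moved stays moved. The work goes in short steps, Python scripts to look and compute and a tool call to move; the robot and the scene stay as the last step left them, time stands still between calls to the robot, and variables do not carry over. Pictures are saved under pics/ and viewed, at most 10 in all, crops included, and the job is handed in when it is done.

Besides the shell and the picture viewer there is one more tool, called by a JSON object that holds its "method" and its "body". send_rows: Moves the arm, as the interface text tells. Its arguments: {"type":"object","properties":{"increments":{"type":"array"},"fingers":{"type":"number"},"force":{"type":"number"}},"required":["increments"]}

```bash
mkdir -p pics; cat > h.py <<'E'
import numpy as np, cv2
from rig import env
def snap(n,f):
    s=env.get_state(); c=env.camera(n); cv2.imwrite('pics/'+f,c['pixels'][:,:,::-1])
    np.save('pics/'+f+'.npy',{'s':s,'c':c},allow_pickle=True); return s,c
def load(f): return np.load('pics/'+f+'.npy',allow_pickle=True).item()
def ray(f,u,v):
    d=load(f);c,s=d['c'],d['s']
    r=np.array([(u-c['cx'])/c['fx'],(v-c['cy'])/c['fy'],1.])
    if 'hand_eye' in c:
        R,p=np.array(s['orientation']),np.array(s['ee_pos']);H=np.array(c['hand_eye'])
        return R@H[:3,3]+p, R@H[:3,:3]@r
    return np.array(c['eye']),np.array(c['rotation'])@r
def onz(f,u,v,z):
    e,d=ray(f,u,v); return e+d*(z-e[2])/d[2]
def tri(*obs):
    A=np.zeros((3,3));b=np.zeros(3)
    for o in obs:
        e,d=ray(*o);d=d/np.linalg.norm(d);P=np.eye(3)-np.outer(d,d);A+=P;b+=P@e
    p=np.linalg.solve(A,b)
    res=[np.linalg.norm(np.cross(p-ray(*o)[0],ray(*o)[1]/np.linalg.norm(ray(*o)[1]))) for o in obs]
    return p,res
E
python3 - <<'E'
from h import *
np.set_printoptions(precision=3,suppress=True)
for n in ['scene','top','wrist']:
    s,c=snap(n,n+'0.png'); print(n,c['fx'],c['cx'],c['cy'],c.get('eye'),c.get('rotation'),c.get('hand_eye'))
print(s)
E
```

```text
scene 553.1471397120707 318.7693624553424 243.7724789235872 [1233.573  968.69   918.697] [[-0.796  0.363 -0.485]
 [ 0.606  0.489 -0.628]
 [ 0.009 -0.794 -0.608]] None
top 489.8986763888716 318.61735754291055 244.95732780325676 [ 486.99    87.937 1205.326] [[ 0.003 -0.997  0.073]
 [-1.    -0.003  0.002]
 [-0.001 -0.073 -0.997]] None
wrist 352.5939919797948 323.5323489925895 245.16060844444615 None None [[   0.001   -0.967   -0.256   69.031]
 [   1.       0.001   -0.001   -1.874]
 [   0.001   -0.256    0.967 -148.928]
 [   0.       0.       0.       1.   ]]
{'t': 0.1, 'qpos': array([-1.317,  0.435,  0.025,  1.574, -0.012,  1.134, -0.075]), 'qvel': array([ 0.001, -0.004, -0.001, -0.004, -0.001,  0.   , -0.   ]), 'joint_efforts': array([  0.002, -66.913,   0.987, -31.514,  -0.061,   0.037,   0.   ]), 'ee_pos': array([218.206, 585.214, 234.022]), 'orientation': array([[-0.937,  0.349, -0.   ],
       [ 0.349,  0.937, -0.001],
       [-0.   , -0.001, -1.   ]]), 'contact_force': array([0.698, 0.203, 0.634]), 'wrist_torque': array([-0.03 ,  0.03 ,  0.044]), 'gripper_force': 0.0, 'grip_width': 92.03702694903956}
```

View pics/top0.png

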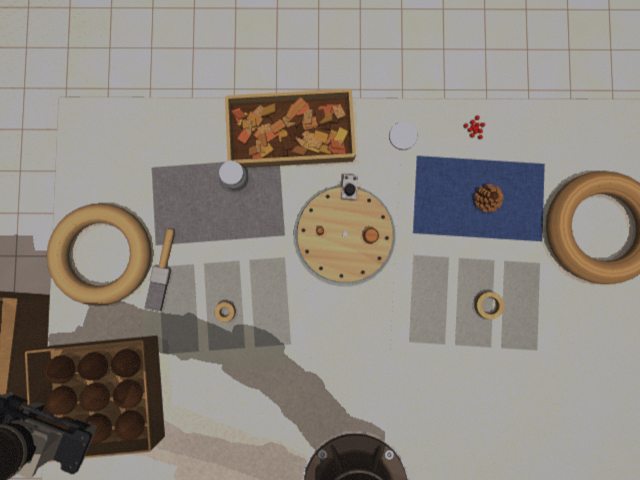

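View pics/scene0.png

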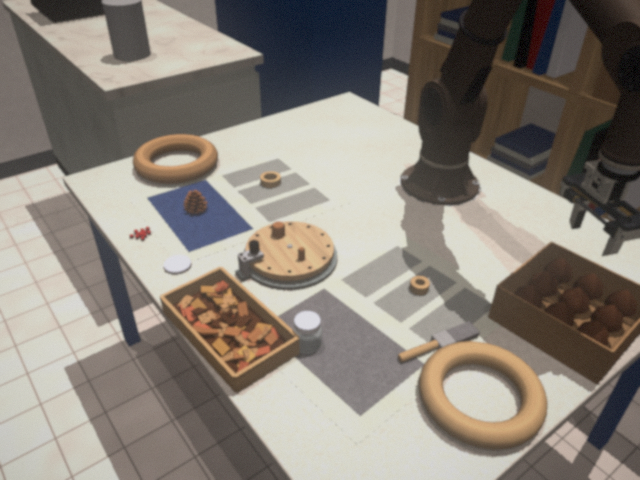

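The top view shows the small ring at (225,311), the large ring at (489,305), the thin post at (320,230), the thick post at (371,235) and the knob at (349,188). In the scene view the same items are at (420,283), (270,178), (301,249), (278,225) and (254,243).

```bash
python3 - <<'E'
from h import *
np.set_printoptions(precision=1,suppress=True)
for n,a,b,z in [('rs',(225,311),(420,283),24),('rl',(489,305),(270,178),24),('ps',(320,230),(301,249),74),('pl',(371,235),(278,225),74),('knob',(349,188),(254,243),94),('jar',(231,172),(307,317),75),('cone',(489,196),(196,193),66)]:
    print(n,*tri(('top0.png',*a),('scene0.png',*b)),onz('top0.png',*a,z),onz('scene0.png',*b,z))
for u,v in [(170,232),(167,265),(157,308)]: print('brush',onz('top0.png',u,v,15))
E
```

```text
rs [413.8 314.4  20. ] [np.float64(0.0699773872952171), np.float64(0.06997738729521283)] [414.  313.6  24. ] [417.3 317.3  24. ]
rl [ 431.8 -321.9   19. ] [np.float64(2.290257718453975), np.float64(2.290257718453992)] [ 430.3 -318.7   24. ] [ 437.7 -316.7   24. ]
ps [605.8  85.8  71.7] [np.float64(1.3820794527298543), np.float64(1.3820794527297522)] [604.5  86.7  74. ] [608.5  87.2  74. ]
pl [594.6 -32.8  72. ] [np.float64(1.535409072445998), np.float64(1.5354090724461515)] [593.2 -31.6  74. ] [597.1 -31.6  74. ]
knob [700.4  19.8  93. ] [np.float64(1.0265979106589418), np.float64(1.0265979106591387)] [699.4  20.5  94. ] [701.8  20.1  94. ]
jar [739.7 293.3  81.3] [np.float64(1.3352944471398638), np.float64(1.3352944471399197)] [740.1 295.3  75. ] [737.  287.3  75. ]
cone [ 689.1 -312.2   64.2] [np.float64(2.493208830446818), np.float64(2.4932088304471387)] [ 686.7 -309.9   66. ] [ 691.6 -312.    66. ]
brush [604.6 452.9  15. ]
brush [524.  458.2  15. ]
brush [420.2 479.6  15. ]
```

```bash
cat >> h.py <<'E'
np.set_printoptions(precision=2,suppress=True)
def to(p,q=None):
    s=env.get_state();R=np.array(s['orientation'])
    if q is not None: R=np.array([[-q[1],q[0],0],[q[0],q[1],0],[0,0,-1]])
    print('t',s['t'],'ee',s['ee_pos'],'d',R.T@(np.array(p)-s['ee_pos']))
Y=np.array([0.094,0.9956])
E
python3 -c "
from h import *
to([414,314,150],Y)"
```

```text
t 0.15 ee [218.25 585.28 234.13] d [-220.39 -251.69   84.13]
```

{"method": "send_rows", "body": {"increments": [{"rz": -0.131},{"rz": -0.131}]}}

```text
validation failed for argument at $.in...
```

{"method": "send_rows", "body": {"increments": [{"x": 0,"y": 0,"z": 0,"rx": 0,"ry": 0,"rz": -0.131},{"x": 0,"y": 0,"z": 0,"rx": 0,"ry": 0,"rz": -0.131},{"x": -30,"y": -34,"z": 0,"rx": 0,"ry": 0,"rz": 0},{"x": -30,"y": -34,"z": 0,"rx": 0,"ry": 0,"rz": 0},{"x": -30,"y": -34,"z": 0,"rx": 0,"ry": 0,"rz": 0},{"x": -30,"y": -34,"z": 0,"rx": 0,"ry": 0,"rz": 0},{"x": -30,"y": -34,"z": 0,"rx": 0,"ry": 0,"rz": 0},{"x": -30,"y": -34,"z": 20,"rx": 0,"ry": 0,"rz": 0}], "fingers": 1}}

```text
t: 0.95
ee_pos: [380.0, 365.0, 216.6]
orientation: [[-0.996, 0.095, 0.003], [0.095, 0.995, 0.003], [-0.003, 0.004, -1.0]]
contact_force: [0.4, 1.0, -0.2]
grip_width: 91.8
gripper_force: 0.0
```

{"method": "send_rows", "body": {"increments": [{"x": -30,"y": -34,"z": 32,"rx": 0,"ry": 0,"rz": 0},{"x": -10,"y": -14,"z": 32,"rx": 0,"ry": 0,"rz": 0},{"x": 0,"y": 0,"z": 0,"rx": 0,"ry": 0,"rz": 0},{"x": 0,"y": 0,"z": 0,"rx": 0,"ry": 0,"rz": 0},{"x": 0,"y": 0,"z": 0,"rx": 0,"ry": 0,"rz": 0}]}}

```text
t: 1.45
ee_pos: [410.6, 319.5, 155.1]
orientation: [[-0.996, 0.093, 0.001], [0.093, 0.996, 0.002], [-0.001, 0.002, -1.0]]
contact_force: [0.4, -0.1, 0.8]
grip_width: 91.9
gripper_force: 0.0
```

```bash
python3 -c "
from h import *
s,c=snap('wrist','w1.png');print(s['t'],s['ee_pos'],s['orientation'],s['qpos'])"
```

```text
1.45 [410.63 319.52 155.08] [[-1.    0.09  0.  ]
 [ 0.09  1.    0.  ]
 [-0.    0.   -1.  ]] [-0.81  0.35  0.05  1.93 -0.03  0.86  0.74]
```

View pics/w1.png

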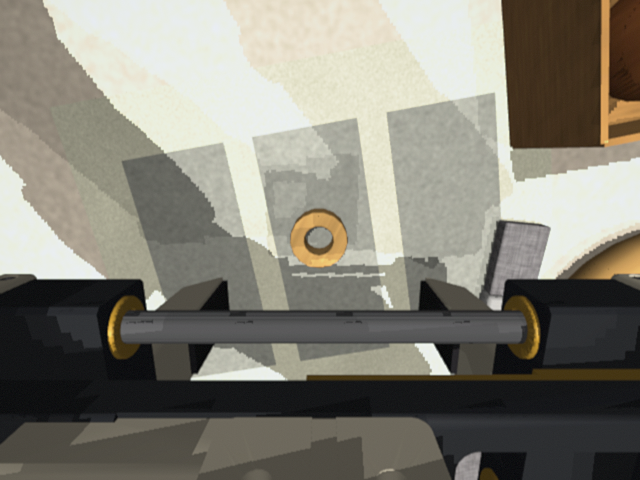

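The small ring is at (319,238), its hole at (320,238). I'll check this against the other views.

```bash
python3 - <<'E'
from h import *
im=cv2.imread('pics/w1.png');h=cv2.cvtColor(im,cv2.COLOR_BGR2HSV)
m=((h[...,1]>80)&(h[...,0]<30)&(h[...,2]>80)).astype(np.uint8);m[:180]=0;m[285:]=0;m[:,:270]=0;m[:,370:]=0
c,hi=cv2.findContours(m,cv2.RETR_CCOMP,cv2.CHAIN_APPROX_NONE)
for k in c:
    if len(k)>30: print(cv2.fitEllipse(k))
print(onz('w1.png',319,238,24))
p=tri(('w1.png',319,238),('top0.png',225,311),('scene0.png',420,283));print(p)
to([*onz('w1.png',319,238,24)[:2],60])
E
```

```text
((318.3547058105469, 238.30508422851562), (56.027530670166016, 58.32266616821289), 179.84228515625)
((318.1898498535156, 237.3425750732422), (22.436925888061523, 28.832178115844727), 82.93794250488281)
[408.67 314.39  24.  ]
(array([412.04, 314.04,  17.98]), [np.float64(1.8731483900213648), np.float64(1.7679549521991123), np.float64(0.9155584757584493)])
t 1.5 ee [410.65 319.58 155.18] d [ 1.6  -5.55 95.16]
```

{"method": "send_rows", "body": {"increments": [{"x": 1.5,"y": -5.5,"z": 0,"rx": 0,"ry": 0,"rz": 0},{"x": 0,"y": 0,"z": 40,"rx": 0,"ry": 0,"rz": 0},{"x": 0,"y": 0,"z": 40,"rx": 0,"ry": 0,"rz": 0},{"x": 0,"y": 0,"z": 30,"rx": 0,"ry": 0,"rz": 0},{"x": 0,"y": 0,"z": 20,"rx": 0,"ry": 0,"rz": 0},{"x": 0,"y": 0,"z": 10,"rx": 0,"ry": 0,"rz": 0},{"x": 0,"y": 0,"z": 0,"rx": 0,"ry": 0,"rz": 0},{"x": 0,"y": 0,"z": 0,"rx": 0,"ry": 0,"rz": 0}]}}

```text
t: 2.3
ee_pos: [409.2, 312.8, 14.9]
orientation: [[-0.996, 0.094, 0.001], [0.094, 0.996, 0.001], [-0.001, 0.001, -1.0]]
contact_force: [0.2, -0.1, -0.5]
grip_width: 92.0
gripper_force: 0.0
```

{"method": "send_rows", "body": {"increments": [{"x": 0,"y": 1.5,"z": 3,"rx": 0,"ry": 0,"rz": 0},{"x": 0,"y": 0,"z": 0,"rx": 0,"ry": 0,"rz": 0}]}}

```text
t: 2.5
ee_pos: [409.4, 314.5, 11.6]
orientation: [[-0.996, 0.094, 0.001], [0.094, 0.996, 0.001], [-0.001, 0.001, -1.0]]
contact_force: [0.0, -0.3, -0.3]
grip_width: 92.1
gripper_force: 0.0
```

{"method": "send_rows", "body": {"increments": [{"x": 0,"y": 0,"z": 0,"rx": 0,"ry": 0,"rz": 0},{"x": 0,"y": 0,"z": 0,"rx": 0,"ry": 0,"rz": 0},{"x": 0,"y": 0,"z": 0,"rx": 0,"ry": 0,"rz": 0},{"x": 0,"y": 0,"z": 0,"rx": 0,"ry": 0,"rz": 0},{"x": 0,"y": 0,"z": 0,"rx": 0,"ry": 0,"rz": 0},{"x": 0,"y": 0,"z": 0,"rx": 0,"ry": 0,"rz": 0},{"x": 0,"y": 0,"z": 0,"rx": 0,"ry": 0,"rz": 0},{"x": 0,"y": 0,"z": 0,"rx": 0,"ry": 0,"rz": 0}], "fingers": 0, "force": 12}}

```text
t: 3.3
ee_pos: [409.0, 313.8, 10.9]
orientation: [[-0.996, 0.095, 0.0], [0.095, 0.996, 0.0], [-0.0, 0.0, -1.0]]
contact_force: [0.2, 0.4, 0.1]
grip_width: 47.6
gripper_force: 12.0
```

{"method": "send_rows", "body": {"increments": [{"x": 0,"y": 0,"z": -25,"rx": 0,"ry": 0,"rz": 0},{"x": 0,"y": 0,"z": -40,"rx": 0,"ry": 0,"rz": 0},{"x": 0,"y": 0,"z": -40,"rx": 0,"ry": 0,"rz": 0},{"x": 0,"y": 0,"z": -40,"rx": 0,"ry": 0,"rz": 0},{"x": -22,"y": -21,"z": -25,"rx": 0,"ry": 0,"rz": 0},{"x": -28,"y": -27,"z": -24,"rx": 0,"ry": 0,"rz": 0},{"x": -28,"y": -27,"z": 0,"rx": 0,"ry": 0,"rz": 0},{"x": -28,"y": -27,"z": 0,"rx": 0,"ry": 0,"rz": 0}]}}

```text
t: 4.1
ee_pos: [506.0, 201.2, 206.0]
orientation: [[-0.996, 0.094, 0.002], [0.094, 0.996, 0.001], [-0.002, 0.001, -1.0]]
contact_force: [-0.3, -0.1, -1.8]
grip_width: 48.0
gripper_force: 12.0
```

{"method": "send_rows", "body": {"increments": [{"x": -28,"y": -27,"z": 0,"rx": 0,"ry": 0,"rz": 0},{"x": -28,"y": -27,"z": 0,"rx": 0,"ry": 0,"rz": 0},{"x": -28,"y": -27,"z": 0,"rx": 0,"ry": 0,"rz": 0},{"x": -28,"y": -27,"z": 0,"rx": 0,"ry": 0,"rz": 0},{"x": 0,"y": 0,"z": 0,"rx": 0,"ry": 0,"rz": 0},{"x": 0,"y": 0,"z": 0,"rx": 0,"ry": 0,"rz": 0},{"x": 0,"y": 0,"z": 0,"rx": 0,"ry": 0,"rz": 0}]}}

```text
t: 4.8
ee_pos: [605.3, 85.1, 204.6]
orientation: [[-0.996, 0.094, -0.001], [0.094, 0.996, 0.001], [0.001, 0.001, -1.0]]
contact_force: [-0.4, 0.7, -0.6]
grip_width: 47.8
gripper_force: 12.0
```

```bash
python3 -c "
from h import *
s,c=snap('wrist','w2.png');print(s['t'],s['ee_pos'],s['orientation'],s['grip_width'])"
```

```text
4.8 [605.33  85.1  204.64] [[-1.    0.09 -0.  ]
 [ 0.09  1.    0.  ]
 [ 0.    0.   -1.  ]] 47.82534942225406
```

View pics/w2.png

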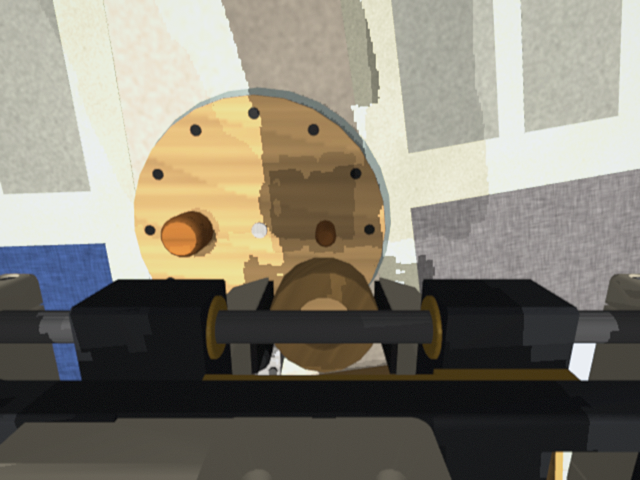

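```bash
python3 -c "
import cv2
a=cv2.imread('pics/w2.png')
b=a[200:270,140:230];c=a[200:270,280:370]
import numpy as np
o=[cv2.resize(x,None,fx=4.4,fy=4.4,interpolation=cv2.INTER_CUBIC) for x in (b,np.clip(c*2.0,0,255).astype('uint8'))]
cv2.imwrite('pics/c2.png',np.hstack(o))"
```

```text
(no output)
```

View pics/c2.png

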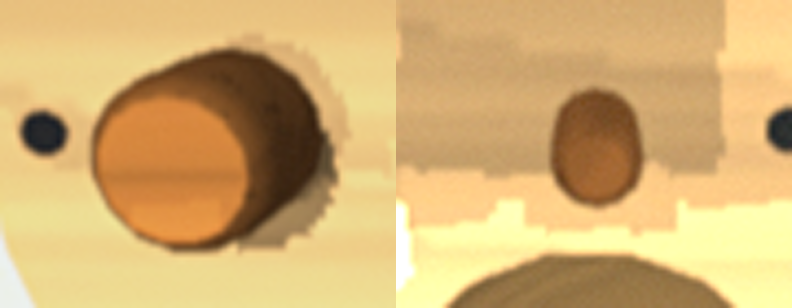

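The thin post's top disc is at about (326.4,238.2) and the thick post's at (178.9,238.6). The ring is held squarely.

```bash
python3 - <<'E'
from h import *
for a,b,c in [((326.4,238.2),(320,230),(301,249)),((178.9,238.6),(371,235),(278,225))]:
    print(onz('w2.png',*a,74),tri(('w2.png',*a),('top0.png',*b),('scene0.png',*c)))
p=onz('w2.png',326.4,238.2,74)
# held-ring check: where TCP axis projects, at ring top height
d=load('w2.png');H=d['c']['hand_eye']
for z in (-12,0): 
    q=np.linalg.inv(H)@np.array([0,0,z,1]); print(q[0]/q[2]*352.6+323.5,q[1]/q[2]*352.6+245.2)
to([*p[:2],100])
E
```

```text
[603.75  85.82  74.  ] (array([605.27,  85.65,  71.13]), [np.float64(0.8115967512167949), np.float64(1.1390845527758202), np.float64(1.73508740476487)])
[592.92 -34.09  74.  ] (array([593.99, -33.76,  71.71]), [np.float64(1.4168766888016904), np.float64(1.9961319376907605), np.float64(1.4714814920384462)])
327.4628191704818 320.86266792641084
327.20708991405445 308.75385398118726
t 4.85 ee [605.32  85.44 204.76] d [  1.52   0.17 104.76]
```

```bash
python3 - <<'E'
from h import *
d=load('w2.png');H=d['c']['hand_eye'];c=d['c']
def pr(x,y,z):
    q=np.linalg.inv(H)@np.array([x,y,z,1]); return q[0]/q[2]*c['fx']+c['cx'],q[1]/q[2]*c['fy']+c['cy']
for e in (-3,0,3): print(e,pr(24+e,0,11),pr(-24+e,0,-13),pr(e+12,0,-13),pr(e,-24,-13),pr(e,24,-13))
im=cv2.imread('pics/w2.png').astype(int)
print([(r,*im[r,324]) for r in list(range(250,270,2))+list(range(290,312,2))+list(range(340,384,3))])
print([(k,*im[300,k]) for k in list(range(262,282,2))+list(range(370,392,2))])
E
```

```text
-3 (np.float64(327.1834409959031), np.float64(257.9107214491521)) (np.float64(327.2929060590927), np.float64(377.50267815136476)) (np.float64(327.59800813111394), np.float64(302.2272799993059)) (np.float64(271.05963973689273), np.float64(328.2738206893822)) (np.float64(383.9399968786457), np.float64(328.41587796974636))
0 (np.float64(327.20539873233645), np.float64(251.81762608980003)) (np.float64(327.3169514282391), np.float64(371.57015621133974)) (np.float64(327.6251665963638), np.float64(295.5266887141155)) (np.float64(270.7958791229635), np.float64(321.84555428424824)) (np.float64(384.25602899262293), np.float64(321.9865853057856))
3 (np.float64(327.2275598008292), np.float64(245.6681077183892)) (np.float64(327.3412352323929), np.float64(365.5788071057448)) (np.float64(327.6526114024422), np.float64(288.75545084256885)) (np.float64(270.529395395311), np.float64(315.35092125900303)) (np.float64(384.57532477692143), np.float64(315.49089720058276))
[(250, np.int64(69), np.int64(103), np.int64(128)), (252, np.int64(78), np.int64(118), np.int64(148)), (254, np.int64(87), np.int64(130)
[... 1979 characters left out ...]
np.int64(73)), (276, np.int64(43), np.int64(74), np.int64(94)), (278, np.int64(45), np.int64(77), np.int64(98)), (280, np.int64(45), np.int64(77), np.int64(100)), (370, np.int64(44), np.int64(73), np.int64(95)), (372, np.int64(40), np.int64(64), np.int64(82)), (374, np.int64(32), np.int64(51), np.int64(65)), (376, np.int64(12), np.int64(13), np.int64(13)), (378, np.int64(14), np.int64(14), np.int64(13)), (380, np.int64(11), np.int64(13), np.int64(9)), (382, np.int64(15), np.int64(15), np.int64(16)), (384, np.int64(17), np.int64(17), np.int64(15)), (386, np.int64(17), np.int64(15), np.int64(18)), (388, np.int64(58), np.int64(66), np.int64(69)), (390, np.int64(68), np.int64(76), np.int64(80))]
```

{"method": "send_rows", "body": {"increments": [{"x": 3,"y": 1.6,"z": 0,"rx": 0,"ry": 0,"rz": 0},{"x": 0,"y": 0,"z": 40,"rx": 0,"ry": 0,"rz": 0},{"x": 0,"y": 0,"z": 40,"rx": 0,"ry": 0,"rz": 0},{"x": 0,"y": 0,"z": 25,"rx": 0,"ry": 0,"rz": 0},{"x": 0,"y": 0,"z": 9,"rx": 0,"ry": 0,"rz": 0},{"x": 0,"y": 0,"z": 0,"rx": 0,"ry": 0,"rz": 0},{"x": 0,"y": 0,"z": 0,"rx": 0,"ry": 0,"rz": 0},{"x": 0,"y": 0,"z": 0,"rx": 0,"ry": 0,"rz": 0}]}}

```text
t: 5.65
ee_pos: [604.3, 86.3, 92.6]
orientation: [[-0.996, 0.095, 0.003], [0.095, 0.996, 0.001], [-0.003, 0.001, -1.0]]
contact_force: [0.6, 0.5, -0.3]
grip_width: 47.7
gripper_force: 12.0
```

{"method": "send_rows", "body": {"increments": [{"x": 2,"y": 1,"z": 0,"rx": 0,"ry": 0,"rz": 0},{"x": 0,"y": 0,"z": 5,"rx": 0,"ry": 0,"rz": 0},{"x": 0,"y": 0,"z": 5,"rx": 0,"ry": 0,"rz": 0},{"x": 0,"y": 0,"z": 4,"rx": 0,"ry": 0,"rz": 0},{"x": 0,"y": 0,"z": 0,"rx": 0,"ry": 0,"rz": 0},{"x": 0,"y": 0,"z": 0,"rx": 0,"ry": 0,"rz": 0}]}}

```text
t: 6.25
ee_pos: [601.2, 87.0, 76.6]
orientation: [[-0.995, 0.095, -0.001], [0.095, 0.995, -0.0], [0.0, -0.0, -1.0]]
contact_force: [0.6, -0.5, 0.9]
grip_width: 48.1
gripper_force: 12.0
```

{"method": "send_rows", "body": {"increments": [{"x": -0.5,"y": 0,"z": 6,"rx": 0,"ry": 0,"rz": 0},{"x": 0,"y": 0,"z": 6,"rx": 0,"ry": 0,"rz": 0},{"x": 0,"y": 0,"z": 6,"rx": 0,"ry": 0,"rz": 0},{"x": 0,"y": 0,"z": 5,"rx": 0,"ry": 0,"rz": 0},{"x": 0,"y": 0,"z": 0,"rx": 0,"ry": 0,"rz": 0},{"x": 0,"y": 0,"z": 0,"rx": 0,"ry": 0,"rz": 0}]}}

```text
t: 6.85
ee_pos: [601.8, 87.0, 53.7]
orientation: [[-0.996, 0.095, -0.0], [0.095, 0.996, -0.0], [0.0, -0.0, -1.0]]
contact_force: [-0.3, -0.1, -0.2]
grip_width: 47.9
gripper_force: 12.0
```

{"method": "send_rows", "body": {"increments": [{"x": 0,"y": 0,"z": 2,"rx": 0,"ry": 0,"rz": 0},{"x": 0,"y": 0,"z": 0,"rx": 0,"ry": 0,"rz": 0}]}}

```text
t: 7.05
ee_pos: [601.9, 87.1, 51.9]
orientation: [[-0.996, 0.095, 0.0], [0.095, 0.996, 0.0], [-0.0, 0.0, -1.0]]
contact_force: [-0.1, -0.2, -0.2]
grip_width: 48.3
gripper_force: 12.0
```

{"method": "send_rows", "body": {"increments": [{"x": 0,"y": 0,"z": 0,"rx": 0,"ry": 0,"rz": 0},{"x": 0,"y": 0,"z": 0,"rx": 0,"ry": 0,"rz": 0},{"x": 0,"y": 0,"z": 0,"rx": 0,"ry": 0,"rz": 0},{"x": 0,"y": 0,"z": 0,"rx": 0,"ry": 0,"rz": 0},{"x": 0,"y": 0,"z": -30,"rx": 0,"ry": 0,"rz": 0},{"x": 0,"y": 0,"z": -40,"rx": 0,"ry": 0,"rz": 0},{"x": 0,"y": 0,"z": -40,"rx": 0,"ry": 0,"rz": 0},{"x": 0,"y": 0,"z": -40,"rx": 0,"ry": 0,"rz": 0}], "fingers": 1}}

```text
t: 7.85
ee_pos: [601.6, 86.9, 203.5]
orientation: [[-0.995, 0.095, -0.0], [0.095, 0.995, -0.0], [0.0, -0.0, -1.0]]
contact_force: [0.6, 0.4, 0.9]
grip_width: 92.1
gripper_force: 0.0
```

```bash
python3 -c "
from h import *
s,c=snap('wrist','w3.png')
to([431,-321,150])"
```

```text
t 7.9 ee [604.82  87.36 210.56] d [ 134.72 -423.22   58.08]
```

{"method": "send_rows", "body": {"increments": [{"x": 12,"y": -38,"z": 0,"rx": 0,"ry": 0,"rz": 0},{"x": 12,"y": -38,"z": 0,"rx": 0,"ry": 0,"rz": 0},{"x": 12,"y": -38,"z": 0,"rx": 0,"ry": 0,"rz": 0},{"x": 12,"y": -38,"z": 0,"rx": 0,"ry": 0,"rz": 0},{"x": 12,"y": -38,"z": 0,"rx": 0,"ry": 0,"rz": 0},{"x": 12,"y": -38,"z": 0,"rx": 0,"ry": 0,"rz": 0},{"x": 12,"y": -38,"z": 0,"rx": 0,"ry": 0,"rz": 0},{"x": 12,"y": -38,"z": 0,"rx": 0,"ry": 0,"rz": 0}]}}

```text
t: 8.7
ee_pos: [476.7, -207.8, 201.9]
orientation: [[-0.996, 0.095, 0.0], [0.095, 0.996, -0.0], [-0.0, 0.0, -1.0]]
contact_force: [1.3, -0.5, 1.0]
grip_width: 91.9
gripper_force: 0.0
```

{"method": "send_rows", "body": {"increments": [{"x": 12,"y": -38,"z": 15,"rx": 0,"ry": 0,"rz": 0},{"x": 12,"y": -38,"z": 20,"rx": 0,"ry": 0,"rz": 0},{"x": 12,"y": -38,"z": 20,"rx": 0,"ry": 0,"rz": 0},{"x": 0,"y": 0,"z": 0,"rx": 0,"ry": 0,"rz": 0},{"x": 0,"y": 0,"z": 0,"rx": 0,"ry": 0,"rz": 0},{"x": 0,"y": 0,"z": 0,"rx": 0,"ry": 0,"rz": 0}]}}

```text
t: 9.3
ee_pos: [431.7, -315.6, 147.1]
orientation: [[-0.996, 0.093, 0.001], [0.093, 0.996, 0.0], [-0.001, 0.001, -1.0]]
contact_force: [0.8, -0.1, 0.2]
grip_width: 92.0
gripper_force: 0.0
```

```bash
python3 -c "
from h import *
s,c=snap('wrist','w4.png');print(s['t'],s['ee_pos'],s['orientation'],s['qpos'])
a=cv2.imread('pics/w3.png');b=cv2.imread('pics/w4.png')
cv2.imwrite('pics/c34.png',np.hstack([a[150:350,120:420],b[100:300,120:520]]))"
```

```text
9.3 [ 431.68 -315.59  147.12] [[-1.    0.09  0.  ]
 [ 0.09  1.    0.  ]
 [-0.    0.   -1.  ]] [ 0.31  0.39  0.29  1.92 -0.14  0.85  2.16]
```

View pics/c34.png

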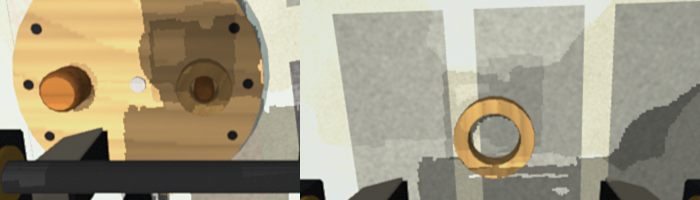

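The small ring is down around the thin post. The large ring is centred at about (315,237) in w4.

```bash
python3 - <<'E'
from h import *
im=cv2.imread('pics/w4.png');h=cv2.cvtColor(im,cv2.COLOR_BGR2HSV)
m=((h[...,1]>80)&(h[...,0]<30)&(h[...,2]>80)).astype(np.uint8);m[:180]=0;m[290:]=0;m[:,:250]=0;m[:,380:]=0
c,hi=cv2.findContours(m,cv2.RETR_CCOMP,cv2.CHAIN_APPROX_NONE)
for k in c:
    if len(k)>60:
        e=cv2.fitEllipse(k);print(e,onz('w4.png',*e[0],24))
p=onz('w4.png',315,237,24)
print(tri(('w4.png',315,237),('top0.png',489,305),('scene0.png',270,178)))
to([p[0],p[1]+1.4,12])
E
```

```text
((314.00091552734375, 237.24478149414062), (80.01773834228516, 80.92179870605469), 177.6845245361328) [ 426.79 -324.5    24.  ]
((313.7419128417969, 235.93638610839844), (43.96650695800781, 52.26420211791992), 86.75051879882812) [ 425.71 -324.6    24.  ]
(array([ 430.19, -323.79,   16.51]), [np.float64(1.7226740848186533), np.float64(2.404147875660791), np.float64(2.9886422364488054)])
t 9.35 ee [ 431.98 -315.37  147.31] d [  4.79  -7.44 135.3 ]
```

{"method": "send_rows", "body": {"increments": [{"x": 4.8,"y": -7.5,"z": 0,"rx": 0,"ry": 0,"rz": 0},{"x": 0,"y": 0,"z": 40,"rx": 0,"ry": 0,"rz": 0},{"x": 0,"y": 0,"z": 40,"rx": 0,"ry": 0,"rz": 0},{"x": 0,"y": 0,"z": 30,"rx": 0,"ry": 0,"rz": 0},{"x": 0,"y": 0,"z": 10,"rx": 0,"ry": 0,"rz": 0},{"x": 0,"y": 0,"z": 8,"rx": 0,"ry": 0,"rz": 0},{"x": 0,"y": 0,"z": 0,"rx": 0,"ry": 0,"rz": 0},{"x": 0,"y": 0,"z": 0,"rx": 0,"ry": 0,"rz": 0}]}}

```text
t: 10.15
ee_pos: [426.1, -324.1, 20.1]
orientation: [[-0.996, 0.095, 0.002], [0.095, 0.996, -0.001], [-0.002, -0.001, -1.0]]
contact_force: [-0.2, -0.4, 0.6]
grip_width: 91.8
gripper_force: 0.0
```

{"method": "send_rows", "body": {"increments": [{"x": 0,"y": 1,"z": 7,"rx": 0,"ry": 0,"rz": 0},{"x": 0,"y": 0,"z": 1,"rx": 0,"ry": 0,"rz": 0},{"x": 0,"y": 0,"z": 0,"rx": 0,"ry": 0,"rz": 0}]}}

```text
t: 10.45
ee_pos: [425.5, -322.5, 11.0]
orientation: [[-0.996, 0.095, 0.0], [0.095, 0.996, 0.0], [-0.0, 0.0, -1.0]]
contact_force: [0.0, -0.6, -0.2]
grip_width: 91.6
gripper_force: 0.0
```

{"method": "send_rows", "body": {"increments": [{"x": 0,"y": 0,"z": 0,"rx": 0,"ry": 0,"rz": 0},{"x": 0,"y": 0,"z": 0,"rx": 0,"ry": 0,"rz": 0},{"x": 0,"y": 0,"z": 0,"rx": 0,"ry": 0,"rz": 0},{"x": 0,"y": 0,"z": 0,"rx": 0,"ry": 0,"rz": 0},{"x": 0,"y": 0,"z": 0,"rx": 0,"ry": 0,"rz": 0},{"x": 0,"y": 0,"z": 0,"rx": 0,"ry": 0,"rz": 0}], "fingers": 0, "force": 12}}

```text
t: 11.05
ee_pos: [425.5, -322.6, 10.9]
orientation: [[-0.995, 0.095, 0.0], [0.095, 0.995, -0.0], [-0.0, -0.0, -1.0]]
contact_force: [-0.9, 1.3, 0.5]
grip_width: 65.0
gripper_force: 12.0
```

{"method": "send_rows", "body": {"increments": [{"x": 0,"y": 0,"z": -25,"rx": 0,"ry": 0,"rz": 0},{"x": 0,"y": 0,"z": -40,"rx": 0,"ry": 0,"rz": 0},{"x": 0,"y": 0,"z": -40,"rx": 0,"ry": 0,"rz": 0},{"x": 0,"y": 0,"z": -40,"rx": 0,"ry": 0,"rz": 0},{"x": -15,"y": 33,"z": -25,"rx": 0,"ry": 0,"rz": 0},{"x": -15,"y": 33,"z": -24,"rx": 0,"ry": 0,"rz": 0},{"x": -15,"y": 33,"z": 0,"rx": 0,"ry": 0,"rz": 0},{"x": -15,"y": 33,"z": 0,"rx": 0,"ry": 0,"rz": 0}]}}

```text
t: 11.85
ee_pos: [498.6, -195.7, 205.9]
orientation: [[-0.995, 0.095, 0.002], [0.095, 0.995, -0.0], [-0.002, -0.0, -1.0]]
contact_force: [0.5, -0.1, -0.3]
grip_width: 64.5
gripper_force: 12.0
```

{"method": "send_rows", "body": {"increments": [{"x": -15,"y": 33,"z": 0,"rx": 0,"ry": 0,"rz": 0},{"x": -15,"y": 33,"z": 0,"rx": 0,"ry": 0,"rz": 0},{"x": -15,"y": 35,"z": 0,"rx": 0,"ry": 0,"rz": 0},{"x": -15,"y": 35,"z": 0,"rx": 0,"ry": 0,"rz": 0},{"x": -18,"y": 36,"z": 0,"rx": 0,"ry": 0,"rz": 0},{"x": 0,"y": 0,"z": 0,"rx": 0,"ry": 0,"rz": 0},{"x": 0,"y": 0,"z": 0,"rx": 0,"ry": 0,"rz": 0},{"x": 0,"y": 0,"z": 0,"rx": 0,"ry": 0,"rz": 0}]}}

```text
t: 12.65
ee_pos: [591.0, -34.3, 204.7]
orientation: [[-0.995, 0.096, -0.001], [0.096, 0.995, -0.001], [0.001, -0.001, -1.0]]
contact_force: [-0.0, -0.7, -0.6]
grip_width: 64.9
gripper_force: 12.0
```

```bash
python3 -c "
from h import *
s,c=snap('wrist','w5.png');print(s['t'],s['ee_pos'],s['grip_width'])
a=cv2.imread('pics/w5.png')
cv2.imwrite('pics/c5.png',cv2.resize(a[195:395,220:430],None,fx=3,fy=3,interpolation=cv2.INTER_CUBIC))"
```

```text
12.65 [591.   -34.34 204.73] 64.91733433606504
```

View pics/c5.png

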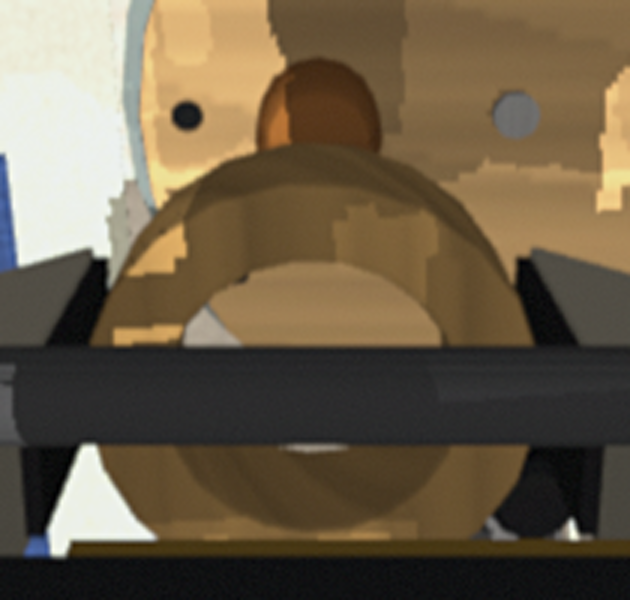

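```bash
python3 - <<'E'
from h import *
d=load('w5.png');H=d['c']['hand_eye'];c=d['c']
def pr(x,y,z):
    q=np.linalg.inv(H)@np.array([x,y,z,1]); return round(q[1]/q[2]*c['fy']+c['cy'],1)
print('obs 282.3 371.7 243.3 256.7')
for e in (-3,-1.5,0,1.5,3): print(e,pr(21+e,0,-13),pr(e-21,0,-13),pr(33+e,0,11),pr(33+e,0,-13))
print(onz('w5.png',326.7,214,40)+[18,0,0], onz('w2.png',326.4,200+88/4.4,40)+[9,0,0])
E
```

```text
obs 282.3 371.7 243.3 256.7
-3 281.9 371.6 239.5 253.8
-1.5 278.5 368.6 236.3 250.2
0 275.0 365.6 233.2 246.6
1.5 271.5 362.6 230.0 242.9
3 268.0 359.5 226.9 239.3
[593.44 -32.01  40.  ] [604.13  86.85  40.  ]
```

{"method": "send_rows", "body": {"increments": [{"x": 1.7,"y": 2,"z": 0,"rx": 0,"ry": 0,"rz": 0},{"x": 0,"y": 0,"z": 40,"rx": 0,"ry": 0,"rz": 0},{"x": 0,"y": 0,"z": 40,"rx": 0,"ry": 0,"rz": 0},{"x": 0,"y": 0,"z": 25,"rx": 0,"ry": 0,"rz": 0},{"x": 0,"y": 0,"z": 6,"rx": 0,"ry": 0,"rz": 0},{"x": 0,"y": 0,"z": 0,"rx": 0,"ry": 0,"rz": 0},{"x": 0,"y": 0,"z": 0,"rx": 0,"ry": 0,"rz": 0},{"x": 0,"y": 0,"z": 0,"rx": 0,"ry": 0,"rz": 0}]}}

```text
t: 13.5
ee_pos: [591.3, -31.0, 95.6]
orientation: [[-0.995, 0.095, 0.003], [0.095, 0.995, 0.0], [-0.003, 0.0, -1.0]]
contact_force: [0.9, -0.3, -0.2]
grip_width: 64.5
gripper_force: 12.0
```

{"method": "send_rows", "body": {"increments": [{"x": 1.5,"y": -1,"z": 0,"rx": 0,"ry": 0,"rz": 0},{"x": 0,"y": 0,"z": 5,"rx": 0,"ry": 0,"rz": 0},{"x": 0,"y": 0,"z": 5,"rx": 0,"ry": 0,"rz": 0},{"x": 0,"y": 0,"z": 4,"rx": 0,"ry": 0,"rz": 0},{"x": 0,"y": 0,"z": 0,"rx": 0,"ry": 0,"rz": 0},{"x": 0,"y": 0,"z": 0,"rx": 0,"ry": 0,"rz": 0}]}}

```text
t: 14.1
ee_pos: [588.4, -31.8, 79.6]
orientation: [[-0.996, 0.095, -0.001], [0.095, 0.996, -0.0], [0.001, -0.0, -1.0]]
contact_force: [0.1, -0.3, -1.7]
grip_width: 64.3
gripper_force: 12.0
```

{"method": "send_rows", "body": {"increments": [{"x": -1,"y": 0,"z": 2,"rx": 0,"ry": 0,"rz": 0},{"x": 0,"y": 0,"z": 4,"rx": 0,"ry": 0,"rz": 0},{"x": 0,"y": 0,"z": 4,"rx": 0,"ry": 0,"rz": 0},{"x": 0,"y": 0,"z": 0,"rx": 0,"ry": 0,"rz": 0}]}}

```text
t: 14.5
ee_pos: [589.0, -31.8, 69.2]
orientation: [[-0.996, 0.095, -0.001], [0.095, 0.996, 0.0], [0.001, -0.0, -1.0]]
contact_force: [0.1, 0.2, -0.1]
grip_width: 64.5
gripper_force: 12.0
```

{"method": "send_rows", "body": {"increments": [{"x": 0,"y": 0,"z": 6,"rx": 0,"ry": 0,"rz": 0},{"x": 0,"y": 0,"z": 6,"rx": 0,"ry": 0,"rz": 0},{"x": 0,"y": 0,"z": 3,"rx": 0,"ry": 0,"rz": 0},{"x": 0,"y": 0,"z": 2,"rx": 0,"ry": 0,"rz": 0},{"x": 0,"y": 0,"z": 0,"rx": 0,"ry": 0,"rz": 0},{"x": 0,"y": 0,"z": 0,"rx": 0,"ry": 0,"rz": 0}]}}

```text
t: 15.1
ee_pos: [589.6, -31.9, 53.0]
orientation: [[-0.995, 0.095, 0.0], [0.095, 0.995, 0.0], [-0.0, 0.0, -1.0]]
contact_force: [-0.4, 0.3, -1.4]
grip_width: 64.6
gripper_force: 12.0
```

{"method": "send_rows", "body": {"increments": [{"x": 0,"y": 0,"z": 1,"rx": 0,"ry": 0,"rz": 0},{"x": 0,"y": 0,"z": 0,"rx": 0,"ry": 0,"rz": 0},{"x": 0,"y": 0,"z": 0,"rx": 0,"ry": 0,"rz": 0},{"x": 0,"y": 0,"z": 0,"rx": 0,"ry": 0,"rz": 0},{"x": 0,"y": 0,"z": 0,"rx": 0,"ry": 0,"rz": 0}], "fingers": 1}}

```text
t: 15.6
ee_pos: [589.6, -31.9, 52.0]
orientation: [[-0.995, 0.095, 0.0], [0.095, 0.995, -0.0], [-0.0, 0.0, -1.0]]
contact_force: [0.4, -0.5, 0.5]
grip_width: 91.2
gripper_force: 0.0
```

{"method": "send_rows", "body": {"increments": [{"x": 0,"y": 0,"z": -30,"rx": 0,"ry": 0,"rz": 0},{"x": 0,"y": 0,"z": -40,"rx": 0,"ry": 0,"rz": 0},{"x": 0,"y": 0,"z": -40,"rx": 0,"ry": 0,"rz": 0},{"x": 0,"y": 0,"z": -40,"rx": 0,"ry": 0,"rz": 0},{"x": 0,"y": 0,"z": -20,"rx": 0,"ry": 0,"rz": 0},{"x": -26,"y": 15,"z": 0,"rx": 0,"ry": 0,"rz": 0},{"x": -26,"y": 15,"z": 0,"rx": 0,"ry": 0,"rz": 0},{"x": -26,"y": 16,"z": 0,"rx": 0,"ry": 0,"rz": 0}]}}

```text
t: 16.4
ee_pos: [672.4, 6.9, 222.5]
orientation: [[-0.995, 0.095, 0.001], [0.095, 0.995, 0.0], [-0.001, 0.0, -1.0]]
contact_force: [-0.5, -0.3, 0.4]
grip_width: 92.0
gripper_force: 0.0
```

{"method": "send_rows", "body": {"increments": [{"x": -26,"y": 16,"z": 0,"rx": 0,"ry": 0,"rz": 0},{"x": 0,"y": 0,"z": 0,"rx": 0,"ry": 0,"rz": 0},{"x": 0,"y": 0,"z": 0,"rx": 0,"ry": 0,"rz": 0},{"x": 0,"y": 0,"z": 0,"rx": 0,"ry": 0,"rz": 0}]}}

```text
t: 16.8
ee_pos: [698.2, 19.1, 221.8]
orientation: [[-0.995, 0.096, -0.001], [0.096, 0.995, -0.001], [0.001, -0.001, -1.0]]
contact_force: [-0.7, -0.6, -0.2]
grip_width: 91.9
gripper_force: 0.0
```

```bash
python3 -c "
from h import *
s,c=snap('wrist','w6.png');print(s['t'],s['ee_pos'],s['grip_width'])"
```

```text
16.8 [698.15  19.07 221.84] 91.91737084744476
```

View pics/w6.png

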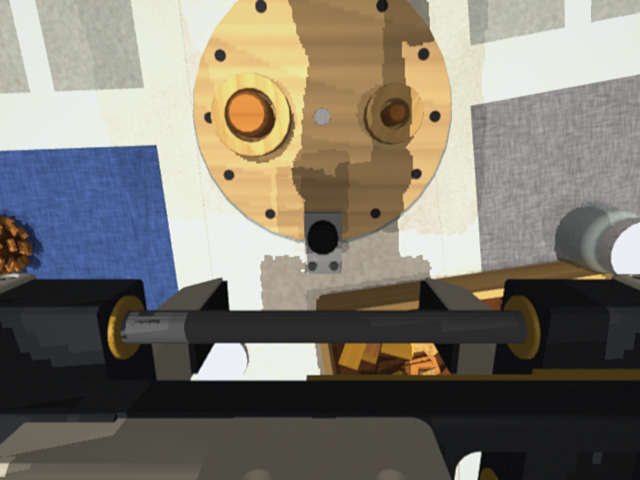

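Both rings lie around their posts (large (250,115), small (395,113)) and the knob is at (323,237).

```bash
python3 - <<'E'
from h import *
im=cv2.imread('pics/w6.png');m=(im.max(2)<45).astype(np.uint8);m[:205]=0;m[262:]=0;m[:,:300]=0;m[:,345:]=0
c,_=cv2.findContours(m,cv2.RETR_EXTERNAL,cv2.CHAIN_APPROX_NONE)
k=max(c,key=cv2.contourArea);print(cv2.boundingRect(k),cv2.minEnclosingCircle(k))
p=onz('w6.png',323,238,94);print(p,tri(('w6.png',323,238),('top0.png',349,188),('scene0.png',254,243)))
to([p[0]-1.5,p[1]+1.4,76])
E
```

```text
(307, 220, 31, 34) ((322.0, 236.68182373046875), 16.8013858795166)
[695.5   16.97  94.  ] (array([698.79,  18.03,  90.82]), [np.float64(2.7177285345508007), np.float64(2.533253734336956), np.float64(1.6722196401454876)])
t 16.85 ee [698.13  19.01 222.1 ] d [  3.99  -0.98 146.1 ]
```

{"method": "send_rows", "body": {"increments": [{"x": 1,"y": -0.8,"z": 0,"rx": 0,"ry": 0,"rz": 0},{"x": 0,"y": 0,"z": 40,"rx": 0,"ry": 0,"rz": 0},{"x": 0,"y": 0,"z": 40,"rx": 0,"ry": 0,"rz": 0},{"x": 0,"y": 0,"z": 30,"rx": 0,"ry": 0,"rz": 0},{"x": 0,"y": 0,"z": 15,"rx": 0,"ry": 0,"rz": 0},{"x": 0,"y": 0,"z": 12,"rx": 0,"ry": 0,"rz": 0},{"x": 0,"y": 0,"z": 0,"rx": 0,"ry": 0,"rz": 0},{"x": 0,"y": 0,"z": 0,"rx": 0,"ry": 0,"rz": 0}]}}

```text
t: 17.65
ee_pos: [698.7, 19.2, 86.2]
orientation: [[-0.995, 0.095, 0.002], [0.095, 0.995, 0.0], [-0.002, 0.0, -1.0]]
contact_force: [-0.2, -0.3, 0.9]
grip_width: 91.6
gripper_force: 0.0
```

{"method": "send_rows", "body": {"increments": [{"x": 1,"y": -1,"z": 7,"rx": 0,"ry": 0,"rz": 0},{"x": 0,"y": 0,"z": 0,"rx": 0,"ry": 0,"rz": 0},{"x": 0,"y": 0,"z": 0,"rx": 0,"ry": 0,"rz": 0},{"x": 0,"y": 0,"z": 0,"rx": 0,"ry": 0,"rz": 0}]}}

```text
t: 18.05
ee_pos: [697.0, 18.5, 78.3]
orientation: [[-0.996, 0.095, 0.001], [0.095, 0.996, 0.0], [-0.001, 0.0, -1.0]]
contact_force: [-0.2, 0.3, 0.4]
grip_width: 92.1
gripper_force: 0.0
```

{"method": "send_rows", "body": {"increments": [{"x": 0,"y": 0,"z": 1,"rx": 0,"ry": 0,"rz": 0},{"x": 0,"y": 0,"z": 0,"rx": 0,"ry": 0,"rz": 0},{"x": 0,"y": 0,"z": 0,"rx": 0,"ry": 0,"rz": 0},{"x": 0,"y": 0,"z": 0,"rx": 0,"ry": 0,"rz": 0},{"x": 0,"y": 0,"z": 0,"rx": 0,"ry": 0,"rz": 0},{"x": 0,"y": 0,"z": 0,"rx": 0,"ry": 0,"rz": 0},{"x": 0,"y": 0,"z": 0,"rx": 0,"ry": 0,"rz": 0},{"x": 0,"y": 0,"z": 0,"rx": 0,"ry": 0,"rz": 0}], "fingers": 0, "force": 10}}

```text
t: 18.85
ee_pos: [696.8, 18.4, 76.9]
orientation: [[-0.996, 0.095, 0.0], [0.095, 0.996, 0.0], [-0.0, 0.0, -1.0]]
contact_force: [0.1, -0.1, -0.8]
grip_width: 32.4
gripper_force: 0.0
```

{"method": "send_rows", "body": {"increments": [{"x": 0,"y": 0,"z": 0,"rx": 0,"ry": 0,"rz": 0},{"x": 0,"y": 0,"z": 0,"rx": 0,"ry": 0,"rz": 0},{"x": 0,"y": 0,"z": 0,"rx": 0,"ry": 0,"rz": 0}], "force": 45}}

```text
t: 19.15
ee_pos: [696.7, 18.2, 76.9]
orientation: [[-0.995, 0.095, -0.0], [0.095, 0.995, -0.0], [-0.0, -0.0, -1.0]]
contact_force: [-0.2, -0.8, 0.3]
grip_width: 25.0
gripper_force: 45.0
```

{"method": "send_rows", "body": {"increments": [{"x": 0,"y": 0,"z": -4,"rx": 0,"ry": 0,"rz": 0},{"x": 0,"y": 0,"z": -4,"rx": 0,"ry": 0,"rz": 0},{"x": 0,"y": 0,"z": -4,"rx": 0,"ry": 0,"rz": 0},{"x": 0,"y": 0,"z": 0,"rx": 0,"ry": 0,"rz": 0},{"x": 0,"y": 0,"z": 0,"rx": 0,"ry": 0,"rz": 0}]}}

```text
t: 19.65
ee_pos: [696.7, 18.2, 88.7]
orientation: [[-0.995, 0.095, -0.0], [0.095, 0.995, -0.0], [0.0, -0.0, -1.0]]
contact_force: [2.6, -1.9, -9.9]
grip_width: 24.9
gripper_force: 45.0
```

{"method": "send_rows", "body": {"increments": [{"x": 0,"y": 0,"z": -4,"rx": 0,"ry": 0,"rz": 0},{"x": 0,"y": 0,"z": -4,"rx": 0,"ry": 0,"rz": 0},{"x": 0,"y": 0,"z": -2,"rx": 0,"ry": 0,"rz": 0},{"x": 0,"y": 0,"z": -1,"rx": 0,"ry": 0,"rz": 0},{"x": 0,"y": 0,"z": 0,"rx": 0,"ry": 0,"rz": 0},{"x": 0,"y": 0,"z": 0,"rx": 0,"ry": 0,"rz": 0}]}}

```text
t: 20.25
ee_pos: [696.6, 18.2, 99.1]
orientation: [[-0.995, 0.095, -0.001], [0.095, 0.995, -0.0], [0.001, -0.0, -1.0]]
contact_force: [5.4, -1.9, -18.1]
grip_width: 24.8
gripper_force: 45.0
```

{"method": "send_rows", "body": {"increments": [{"x": 0,"y": 0,"z": 0,"rx": 0,"ry": 0,"rz": 0},{"x": 0,"y": 0,"z": 0,"rx": 0,"ry": 0,"rz": 0},{"x": 0,"y": 0,"z": 0,"rx": 0,"ry": 0,"rz": 0},{"x": 0,"y": 0,"z": 0,"rx": 0,"ry": 0,"rz": 0},{"x": 0,"y": 0,"z": 0,"rx": 0,"ry": 0,"rz": 0}]}}

```text
t: 20.75
ee_pos: [696.6, 18.2, 99.1]
orientation: [[-0.995, 0.095, -0.001], [0.095, 0.995, -0.0], [0.001, -0.0, -1.0]]
contact_force: [6.2, -1.4, -17.3]
grip_width: 24.6
gripper_force: 45.0
```

```bash
python3 -c "
from h import *
snap('scene','s9.png');snap('wrist','w9.png')
a=cv2.imread('pics/s9.png')[190:310,200:360];b=cv2.imread('pics/w9.png')
cv2.imwrite('pics/c9.png',np.hstack([cv2.resize(a,None,fx=2.5,fy=2.5,interpolation=cv2.INTER_CUBIC),cv2.resize(b,(400,300))]))"
```

```text
(no output)
```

View pics/c9.png

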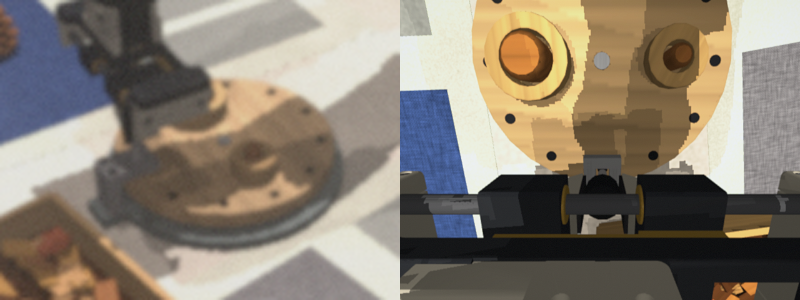

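The rings are seated on their posts, the board hasn't turned, and the knob is held at its stop. The lift is 22 mm and the steady pull is 17 N, more than the spring's 11.5 N.

```bash
python3 -c "
from rig import env
print(env.sign_off())"
```

```text
the job is handed in; nothing more can be done
None
```

Job handed in at about 21 s: both rings are down over their posts and released, and the knob is still held up at its stop (22 mm lift, about 17 N pull).

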